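# Compare a vial at half light in the dispensary viewer

## Robot

A 7-joint arm with a two-finger parallel gripper is mounted at the origin on the work surface. World frame = base frame: x ahead of the robot, y to its left, z up, the work surface at z = 0. Lengths are in m, angles in rad, forces in N, time in s.
With the tool pointing down it reaches from about 0.4 to 0.875 m from the base axis. Payload 4.4 kg.
Tool frame: the origin (TCP) lies on the centre line of the jaws, within the pads' length; the fingertips stand 14 mm ahead of it and the grasp point (between the pads) lies 5 mm behind it; z points along the fingers, y is the line along which they close (so a half turn about z gives the same grasp; the last joint's range is limited). The gripper opens to 85 mm and grips with 20 to 120 N. Pads are 22 mm wide; open, the fingers measure 114 mm over their backs; the gripper's body (76 mm by 85 mm) begins 54 mm behind the grasp point. The pads swing forward as they close: fully open they stand 13 mm farther back than shut.
Start: joints at [1.24, 0.628, 0.038, 1.517, -0.027, 0.996, -0.02], TCP at [0.17, -0.627, 0.245] pointing down, gripper open.
Joint ranges: [-3.06, 3.06], [-0.37, 2.12], [-1.25, 1.32], [0.18, 2.47], [-1.1, 4.24], [0.23, 1.98], [-2.94, 2.94]. Speed limits (rad/s): [2.57, 2.57, 3.14, 3.14, 3.14, 3.14, 3.14].

## Interface

Orientations are given as [roll, pitch, yaw] about the fixed x, y, z axes, in that order (R = Rz(yaw) Ry(pitch) Rx(roll)).
In Python, from workcell import robot gives the robot as it stands. The module is installed in compiled form; this text tells all that it offers.
- The arm moves only by the tool send_rows, never from a script. Its argument "deltas" is a list of rows, each an object with "translation": the shift along the world's x, y, z in cm, a list of three; "dr": the turn, a rotation vector about the world's x, y, z in rad, a list of three. A call has 1 to 20 rows; each row is the pose to reach, as a shift and turn from the pose commanded when the call began; what a row does not reach only later rows make up. A row lasts 1/10 s, in which the tool goes at most 50 mm and 8.59 degrees, less where a joint would pass 70% of its speed; a pose out of reach is approached as far as the arm can. A call with a gripper value outside its range is refused whole. "grip" is the closure, from -1 (fully open) to 1 (shut), so that 0 is half open, set as the call begins (left out, the last holds). The fingers move at their own pace and stop on an object; "newtons" is the grip in N (left out, the last holds). Time passes only in rows, so rows that repeat a pose let the fingers close. It gives the time, the measured TCP pose, the force, the opening and the grip force at its end, in the units of the state.
- robot.sense(): the state, without advancing time (a new reading comes with each control period).
- robot.grab_frame(name): name is "side" or "top"; returns the picture (384x512x3 uint8, blue, green, red); there is no depth.
- robot.camera_model(name): a dict with "mtx" (3x3 intrinsics, pixels), "eye" and "orientation" of the camera in the world. Camera axes: x right, y up, looking along -z (the intrinsics and any distortion apply to the point x, -y, -z); pixel columns grow to the right and rows downward; lengths in m; the calibration is good to about 2 mm. A picture is of the moment at which its call begins. camera_model takes no time and is no camera call.
- robot.sign_off(): hands the job in; it is judged then, once.
The state is a dict: "t": time; "q": joint angles; "dq": joint speeds; "tau": joint torques, N m; "tcp_pos": TCP position; "ee_rot": TCP orientation; "contact_force": force on the tool from outside, world axes, zero at the start; "moment": the same for the moment, N m; "opening": opening from 0.0 (shut) to 1.0 (fully open); "finger_force": force on a finger pad.
Only numpy, scipy, OpenCV 4.12 (cv2) and the standard library are available. Lean on these libraries where they do the work, as an engineer would, in place of code of your own. Each camera call takes 0.05 s, during which the arm holds its last target. There are 200 camera calls.

## Task

Pick up the loose amber vial that matches the two reference vials in the rack and stand it upright on the rack's strip, midway between the two references and in line with them, and let go of it; keep the viewer's shutter shut until then. Then slide the tab on the viewer's roof against its spring to half of its travel and keep holding it there, still, so that the pharmacist opposite can compare the three vials: the program finishes while the gripper holds the shutter half open. Leave the other bottles and the jar where they are.

Things in the scene. Friction and masses are not known exactly. Their poses are not given: they have to be found in the camera images.
- sample_center (a point): Centre (half-way up, 40 mm above its foot) of the loose sample vial: amber glass cylinder of 38 mm diameter up to 56 mm height, then a shoulder and a white cap of 28 mm diameter; 80 mm tall in all, about 90 g. It stands on the table; z axis up. It has the same shape and size as the two reference vials.
- sample: The same loose vial; this origin is the centre of its foot.
- rack: Comparison rack, fixed to the table in front of the viewer's windows (on the viewer's far side from the robot): aluminium strip 56 mm (its x) by 272 mm (its y) by 6 mm thick, flat and plain in the middle. Origin: centre of the strip's underside, on the table; z up. A reference vial (38 mm diameter, top 86 mm above the table) is clipped in a 47 mm diameter, 14 mm high collar at y = -100 mm and y = +100 mm, both at x = 0; so the origin is midway between them.
- lamp: Viewer (lamp house), fixed to the table: white box 80 mm (x) by 360 mm (y) by 95 mm high with three windows in its +x face, towards the rack. Origin: centre of its underside; z up. Its shutter slides along its y axis. A long centre mark and two short end marks on the roof beside the slot show the tab's middle and end places.
- shutter_grip (a point): Centre of the shutter's black upright tab above the viewer's roof: 30 mm (viewer's x) by 14 mm (viewer's y) by 34 mm high, from 98 to 132 mm above the table (centre at 115 mm; roof at 95 mm). When shut it lies at x = +28 mm, y = -25 mm in the viewer's frame; it moves straight along the viewer's +y as the shutter opens. The tab can be pinched from above across its 14 mm or pushed on its side.
- shutter (a joint): Shutter travel in m: 0 shut (where its spring returns it), 0.050 at the stop (fully open); half travel is 0.025. The spring pushes back with about 3 N when shut, 11 N at half and 19 N fully open.
- tall_bottle: Bystander: tall amber bottle with white cap, 52 mm diameter, 135 mm tall, loose, stands near the sample. Origin: centre of its foot.
- wide_jar: Bystander: wide low white jar, 62 mm diameter, 72 mm tall, loose, stands near the sample. Origin: centre of its foot.
- white_bottle: Bystander: small white bottle, 44 mm diameter, 85 mm tall, loose, beyond the viewer's right end (robot's right, -y). Origin: centre of its foot.
Not all that is in view belongs to the job. Leave any black or pink look-alike of the sample alone.

How it is judged:
On the way, in this order (a step that is already met when the one before it is completed fails the run):
1. the sample vial stands released on the strip, midway between the references (horizontal distance between sample_center and rack below 0.012 m and z of sample_center in the frame of rack between 0.042 and 0.05 m and angle between sample_center's own z axis and vertical below 0.1 rad and contact force between the fingers and sample below 0.1 N and linear speed of sample below 0.02 m/s), for 0.3 s.
2. the fingers hold the shutter still at half travel (value of joint shutter between 0.02 and 0.03 m and contact force between the fingers and shutter above 3 N and velocity of joint shutter between -0.01 and 0.01 m/s), for 0.5 s.
At the end, for the whole second after the job is handed in: The sample vial stands upright (within 0.1 rad), released and at rest on the rack's strip, its axis within 12 mm of the midpoint between the reference vials; the shutter is at 20 to 30 mm of its 50 mm travel, still, held there by the fingers (contact force over 3 N) (all of step 1 and all of step 2); the arm keeps its last pose, push and grip.
It fails at once if the shutter is opened before the sample vial stands between the references (value of joint shutter above 0.01 m and horizontal distance between sample_center and rack above 0.03 m).
It fails at once if the tall amber bottle is disturbed (distance of tall_bottle from where it was at the start of the episode above 0.03 m or angle between tall_bottle's own z axis and vertical above 0.4 rad).
It fails at once if the wide white jar is disturbed (distance of wide_jar from where it was at the start of the episode above 0.03 m or angle between wide_jar's own z axis and vertical above 0.4 rad).
It fails at once if the small white bottle is disturbed (distance of white_bottle from where it was at the start of the episode above 0.03 m or angle between white_bottle's own z axis and vertical above 0.4 rad).
It also fails if it takes over 51 s, if anything falls off the work surface, if the arm or the gripper's body presses on something with over 40 N, if the wrist force passes 120 N, or if a joint passes its speed limit or range.

## Working session

There is one attempt and no reset: what is moved stays moved. The work goes in short steps, Python scripts to look and compute and a tool call to move; the robot and the scene stay as the last step left them, time stands still between calls to the robot, and variables do not carry over. Pictures are saved under pics/ and viewed, at most 10 in all, crops included, and the job is handed in when it is done.

Besides the shell and the picture viewer there is one more tool, called after "Call:" by a JSON object that holds its "op" and its "data". send_rows: Moves the arm, as the interface text tells. Its arguments: {"type":"object","properties":{"deltas":{"type":"array","items":{"type":"object","properties":{"translation":{"type":"array","items":{"type":"number"}},"dr":{"type":"array","items":{"type":"number"}}}}},"grip":{"type":"number"},"newtons":{"type":"number"}},"required":["deltas"]}

```bash
mkdir -p pics; python3 - <<'E'
from workcell import robot
import cv2
for n in("side","top"):
    cv2.imwrite(f"pics/{n}0.png",robot.grab_frame(n)); print(n,robot.camera_model(n))
s=robot.sense(); print(s)
E
```

```text
side {'mtx': array([[412.96258648,   0.        , 259.6317052 ],
       [  0.        , 412.96258648, 187.78464907],
       [  0.        ,   0.        ,   1.        ]]), 'eye': array([-0.03760696,  0.72669579,  0.79209574]), 'orientation': array([ 0.8989121 , -0.01363504, -2.47237224])}
top {'mtx': array([[350.27090611,   0.        , 253.36895334],
       [  0.        , 350.27090611, 187.85098705],
       [  0.        ,   0.        ,   1.        ]]), 'eye': array([0.40495897, 0.0146826 , 1.09615908]), 'orientation': array([ 0.13523066,  0.02362508, -1.58665688])}
{'t': 0.1, 'q': array([ 1.24020387,  0.62927062,  0.03843356,  1.51828583, -0.02703328,
        0.99633334, -0.02001428]), 'dq': array([-6.36787843e-04, -1.68341465e-03,  8.93655333e-05, -2.56889786e-03,
       -8.98581105e-04,  1.86674201e-03, -1.22407456e-04]), 'tau': array([ 4.00772667e-03, -5.64535439e+01,  1.23083241e+00, -1.93975031e+01,
        1.12964114e-02,  5.42211128e-03,  1.48676105e-05]), 'tcp_pos': array([ 0.17000874, -0.6267937 ,  0.24446412]), 'ee_rot': array([-3.13981258e+00, -1.47669737e-05,  2.64768711e-01]), 'contact_force': array([ 0.47877208, -0.37666668,  1.16133835]), 'moment': array([ 0.02596483, -0.00743133, -0.01321328]), 'finger_force': 0.0, 'opening': 1.000189209006731}
```

View pics/side0.png

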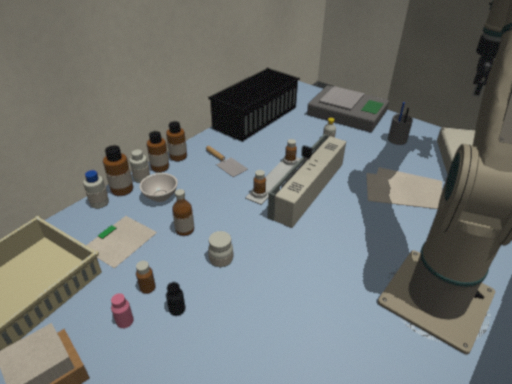

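View pics/top0.png

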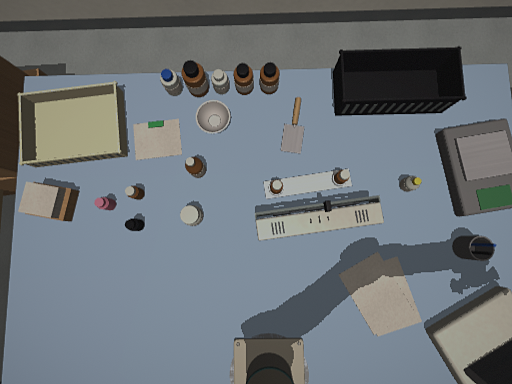

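```bash
cat > h.py <<'E'
import numpy as np, cv2
from scipy.spatial.transform import Rotation as R
from workcell import robot
def cam(n):
    m=robot.camera_model(n); return m["mtx"],m["eye"],R.from_euler("xyz",m["orientation"]).as_matrix()
def ray(n,p):
    K,e,Q=cam(n); v=np.linalg.inv(K)@[p[0],p[1],1]; return e,Q@(v*[1,-1,-1])
def plane(n,p,z):
    e,d=ray(n,p); return e+d*(z-e[2])/d[2]
def proj(n,X):
    K,e,Q=cam(n); v=K@((Q.T@(np.asarray(X)-e))*[1,-1,-1]); return v[:2]/v[2]
def tri(a,b):
    e1,d1=ray("top",a);e2,d2=ray("side",b)
    s=np.linalg.lstsq(np.c_[d1,-d2],e2-e1,rcond=None)[0]
    p,q=e1+s[0]*d1,e2+s[1]*d2; return (p+q)/2,np.linalg.norm(p-q)
E
python3 - <<'E'
from h import *
t=cv2.imread("pics/top0.png");s=cv2.imread("pics/side0.png")
r=lambda im,x,y,w,h:cv2.resize(im[y:y+h,x:x+w],None,fx=5,fy=5,interpolation=cv2.INTER_CUBIC)
a=r(t,250,160,140,85);b=r(t,90,150,120,85)[:, :];c=r(s,235,115,120,110)
d=r(s,105,225,140,95)
cv2.imwrite("pics/c1.png",np.vstack([a[:300,:700]*1,np.hstack([b[150:420,:350],c[100:370,:350]])]))
# amber masks
for n,im in(("top",t),("side",s)):
    H=cv2.cvtColor(im,cv2.COLOR_BGR2HSV)
    m=cv2.inRange(H,(3,110,40),(18,255,255))
    k,l,st,ce=cv2.connectedComponentsWithStats(m)
    print(n,[(tuple(st[i]),ce[i].round(1).tolist()) for i in range(1,k) if st[i,4]>15])
cv2.imwrite("pics/c2.png",d)
E
```

```text
top [((np.int32(0), np.int32(57), np.int32(20), np.int32(16), np.int32(68)), [8.2, 64.8]), ((np.int32(182), np.int32(63), np.int32(23), np.int32(25), np.int32(271)), [194.4, 77.7]), ((np.int32(234), np.int32(67), np.int32(19), np.int32(19), np.int32(193)), [243.2, 78.1]), ((np.int32(260), np.int32(66), np.int32(19), np.int32(20), np.int32(200)), [269.0, 77.5]), ((np.int32(15), np.int32(69), np.int32(24), np.int32(22), np.int32(129)), [27.9, 75.4]), ((np.int32(0), np.int32(72), np.int32(18), np.int32(25), np.int32(123)), [8.0, 83.0]), ((np.int32(192), np.int32(88), np.int32(16), np.int32(9), np.int32(34)), [201.0, 93.7]), ((np.int32(7), np.int32(90), np.int32(11), np.int32(12), np.int32(35)), [12.4, 95.9]), ((np.int32(239), np.int32(90), np.int32(13), np.int32(5), np.int32(21)), [244.9, 92.6]), ((np.int32(264), np.int32(90), np.int32(12), np.int32(4), np.int32(18)), [269.4, 92.1]), ((np.int32(292), np.int32(98), np.int32(8), np.int32(26), np.int32(127)), [295.8, 110.4]), ((np.int32(0), np.int32(100), np.int32(7), np.int32(7), np.int32(19)), [3.1, 102.9]), ((np.int32(12), np.int32(103)
[... 1289 characters left out ...]
int32(15), np.int32(6), np.int32(57)), [178.1, 157.0]), ((np.int32(152), np.int32(165), np.int32(16), np.int32(7), np.int32(61)), [159.9, 168.0]), ((np.int32(255), np.int32(179), np.int32(10), np.int32(14), np.int32(126)), [259.6, 185.5]), ((np.int32(112), np.int32(185), np.int32(20), np.int32(10), np.int32(104)), [122.2, 190.6]), ((np.int32(174), np.int32(200), np.int32(17), np.int32(18), np.int32(255)), [181.9, 209.1]), ((np.int32(180), np.int32(231), np.int32(12), np.int32(4), np.int32(21)), [185.4, 233.0]), ((np.int32(137), np.int32(270), np.int32(17), np.int32(23), np.int32(255)), [146.0, 281.8]), ((np.int32(51), np.int32(330), np.int32(37), np.int32(54), np.int32(640)), [71.3, 364.7])]
```

View pics/c1.png

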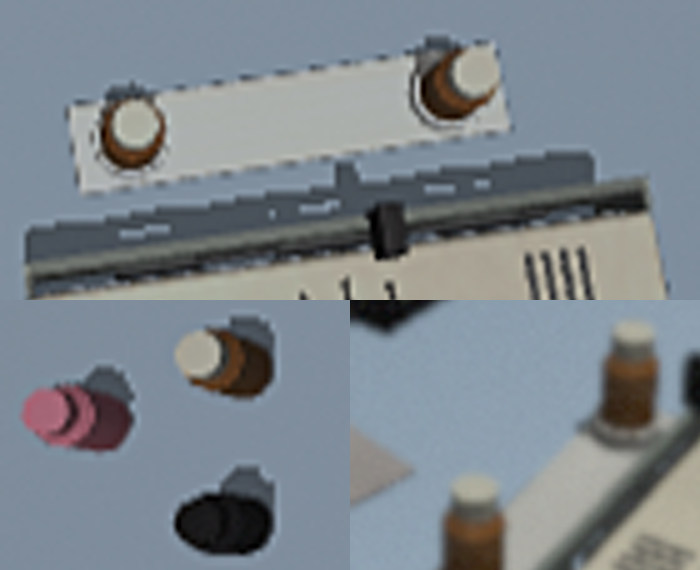

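View pics/c2.png

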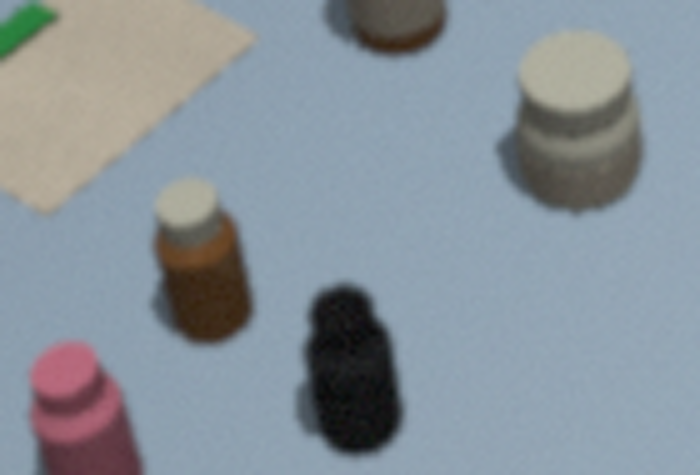

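```bash
python3 - <<'E'
from h import *
np.set_printoptions(precision=4,suppress=True)
for n,a,b,z in(("r1",(276.6,184.2),(259.8,172),.086),("r2",(344.6,174),(291.6,140.6),.086),("s",(129.8,190.8),(142,265.6),.08)):
    print(n,plane("top",a,z),plane("side",b,z),*tri(a,b))
c=[plane("top",(250+(x+.5)/5-.5,160+(y+.5)/5-.5),.006) for x,y in((68,108),(494,42),(513,130),(85,192))]
print("strip",np.mean(c,0),*[x[:2] for x in c])
print("jar",plane("top",(190,213),.072),"tall",plane("top",(190,162),.135),plane("side",(180,197),.135),"tab",plane("top",(327.5,204.6),.132))
# lamp roof corners/marks colour
E
```

```text
r1 [ 0.5522 -0.0314  0.086 ] [ 0.5507 -0.0334  0.086 ] [ 0.5511 -0.032   0.0867] 0.0023451676662615507
r2 [ 0.5784 -0.2297  0.086 ] [ 0.5773 -0.2319  0.086 ] [ 0.5773 -0.23    0.087 ] 0.00208585287720662
s [0.5418 0.4012 0.08  ] [0.5403 0.4031 0.08  ] [0.5421 0.402  0.0778] 1.1233829816525243e-05
strip [ 0.5653 -0.1322  0.006 ] [0.5743 0.0068] [ 0.611  -0.2619] [ 0.5549 -0.2708] [ 0.5209 -0.0028]
jar [0.4738 0.2239 0.072 ] tall [0.6128 0.2123 0.135 ] [0.5978 0.2269 0.135 ] tab [ 0.4862 -0.1675  0.132 ]
```

Call:
{"op": "send_rows", "data": {"deltas": [{"translation": [37, 42.7, 0], "dr": [0, 0, -0.132]}, {"translation": [37, 42.7, 0], "dr": [0, 0, -0.132]}, {"translation": [37, 42.7, 0], "dr": [0, 0, -0.132]}, {"translation": [37, 42.7, 0], "dr": [0, 0, -0.132]}, {"translation": [37, 42.7, 0], "dr": [0, 0, -0.132]}, {"translation": [37, 42.7, 0], "dr": [0, 0, -0.132]}, {"translation": [37, 42.7, 0], "dr": [0, 0, -0.132]}, {"translation": [37, 42.7, 0], "dr": [0, 0, -0.132]}, {"translation": [37, 42.7, 0], "dr": [0, 0, -0.132]}, {"translation": [37, 42.7, 0], "dr": [0, 0, -0.132]}, {"translation": [37, 42.7, 0], "dr": [0, 0, -0.132]}, {"translation": [37, 42.7, 0], "dr": [0, 0, -0.132]}, {"translation": [37, 42.7, 0], "dr": [0, 0, -0.132]}], "grip": -0.4, "newtons": 30}}

```text
t: 1.4
tcp_pos: [0.5418, -0.197, 0.2447]
ee_rot: [-3.14, -0.0, 0.139]
contact_force: [-0.5, -0.1, 0.1]
opening: 0.702
finger_force: 0.0
```

Call:
{"op": "send_rows", "data": {"deltas": [{"translation": [0.2, 60.2, 0], "dr": [0, 0, 0]}, {"translation": [0.2, 60.2, 0], "dr": [0, 0, 0]}, {"translation": [0.2, 60.2, 0], "dr": [0, 0, 0]}, {"translation": [0.2, 60.2, 0], "dr": [0, 0, 0]}, {"translation": [0.2, 60.2, 0], "dr": [0, 0, 0]}, {"translation": [0.2, 60.2, 0], "dr": [0, 0, 0]}, {"translation": [0.2, 60.2, 0], "dr": [0, 0, 0]}, {"translation": [0.2, 60.2, 0], "dr": [0, 0, 0]}, {"translation": [0.2, 60.2, 0], "dr": [0, 0, 0]}, {"translation": [0.2, 60.2, 0], "dr": [0, 0, 0]}, {"translation": [0.2, 60.2, 0], "dr": [0, 0, 0]}, {"translation": [0.2, 60.2, 0], "dr": [0, 0, 0]}, {"translation": [0.2, 60.2, 0], "dr": [0, 0, 0]}, {"translation": [0.2, 60.2, 0], "dr": [0, 0, 0]}, {"translation": [0.2, 60.2, 0], "dr": [0, 0, 0]}, {"translation": [0.2, 60.2, 0], "dr": [0, 0, 0]}]}}

```text
t: 3.0
tcp_pos: [0.5435, 0.3984, 0.2454]
ee_rot: [3.14, -0.0, 0.129]
contact_force: [0.7, -0.4, -0.1]
opening: 0.701
finger_force: 0.0
```

Call:
{"op": "send_rows", "data": {"deltas": [{"translation": [0, 0, -4.5], "dr": [0, 0, 0]}, {"translation": [0, 0, -9], "dr": [0, 0, 0]}, {"translation": [0, 0, -13], "dr": [0, 0, 0]}, {"translation": [0, 0, -13], "dr": [0, 0, 0]}, {"translation": [0, 0, -13], "dr": [0, 0, 0]}]}}

```text
t: 3.5
tcp_pos: [0.543, 0.4004, 0.1159]
ee_rot: [3.141, -0.0, 0.131]
contact_force: [0.2, -0.7, -0.5]
opening: 0.691
finger_force: 0.0
```

```bash
python3 - <<'E'
from h import *
a=robot.grab_frame("side");b=robot.grab_frame("top")
r=lambda im,x,y,w,h:cv2.resize(im[y:y+h,x:x+w],None,fx=4,fy=4,interpolation=cv2.INTER_CUBIC)
cv2.imwrite("pics/d.png",np.hstack([r(a,90,190,100,130),r(b,80,150,100,130)]))
s=robot.sense();print(s["tcp_pos"],s["q"])
E
```

```text
[0.54414564 0.40209043 0.11822317] [-0.69354103  0.80614737  0.02735802  1.54766054 -0.02744256  0.78342985
 -2.09439324]
```

View pics/d.png

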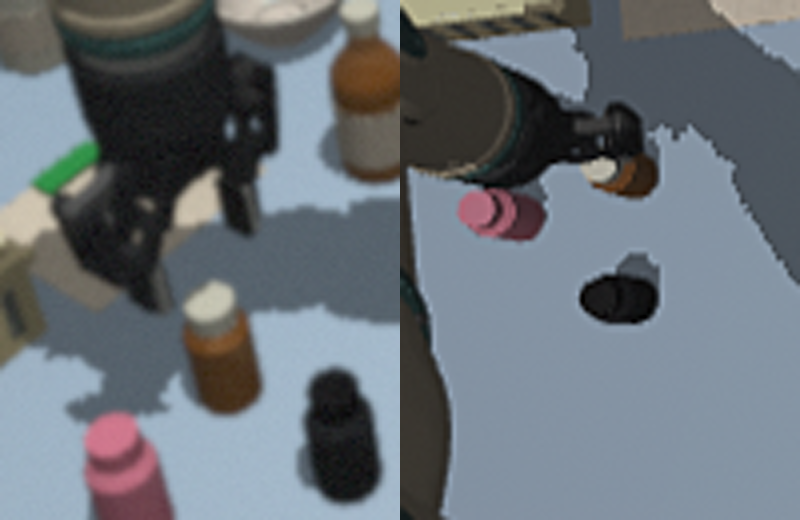

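Call:
{"op": "send_rows", "data": {"deltas": [{"translation": [-0.2, 0, -3], "dr": [0, 0, 0]}, {"translation": [-0.2, 0, -5.5], "dr": [0, 0, 0]}, {"translation": [-0.2, 0, -7.5], "dr": [0, 0, 0]}, {"translation": [-0.2, 0, -7.5], "dr": [0, 0, 0]}, {"translation": [-0.2, 0, -7.5], "dr": [0, 0, 0]}]}}

```text
t: 4.1
tcp_pos: [0.5415, 0.4025, 0.0425]
ee_rot: [-3.14, -0.003, 0.133]
contact_force: [-0.2, -0.6, 0.6]
opening: 0.702
finger_force: 0.0
```

Call:
{"op": "send_rows", "data": {"deltas": [{"translation": [0, 0, 0], "dr": [0, 0, 0]}, {"translation": [0, 0, 0], "dr": [0, 0, 0]}, {"translation": [0, 0, 0], "dr": [0, 0, 0]}, {"translation": [0, 0, 0], "dr": [0, 0, 0]}, {"translation": [0, 0, 0], "dr": [0, 0, 0]}, {"translation": [0, 0, 0], "dr": [0, 0, 0]}, {"translation": [0, 0, 0], "dr": [0, 0, 0]}, {"translation": [0, 0, 0], "dr": [0, 0, 0]}], "grip": 1, "newtons": 35}}

```text
t: 4.9
tcp_pos: [0.5416, 0.4025, 0.0428]
ee_rot: [-3.14, -0.004, 0.133]
contact_force: [-0.4, -0.1, 6.4]
opening: 0.431
finger_force: 35.7
```

Call:
{"op": "send_rows", "data": {"deltas": [{"translation": [0, 0, 2], "dr": [0, 0, 0]}, {"translation": [0, 0, 5], "dr": [0, 0, 0]}, {"translation": [0, 0, 9], "dr": [0, 0, 0]}, {"translation": [0, 0, 13], "dr": [0, 0, 0]}, {"translation": [0, 0, 17], "dr": [0, 0, 0]}, {"translation": [0, 0, 17], "dr": [0, 0, 0]}]}}

```text
t: 5.5
tcp_pos: [0.5435, 0.4041, 0.218]
ee_rot: [-3.135, -0.012, 0.133]
contact_force: [0.3, 0.9, -1.1]
opening: 0.429
finger_force: 35.4
```

Call:
{"op": "send_rows", "data": {"deltas": [{"translation": [0.1, -2, 0], "dr": [0, 0, 0]}, {"translation": [0.3, -5, 0], "dr": [0, 0, 0]}, {"translation": [0.5, -9, 0], "dr": [0, 0, 0]}, {"translation": [0.7, -13, 0], "dr": [0, 0, 0]}, {"translation": [0.9, -17, 0], "dr": [0, 0, 0]}, {"translation": [1.1, -21, 0], "dr": [0, 0, 0]}, {"translation": [1.3, -25, 0], "dr": [0, 0, 0]}, {"translation": [1.5, -29, 0], "dr": [0, 0, 0]}, {"translation": [1.7, -33, 0], "dr": [0, 0, 0]}, {"translation": [1.9, -37, 0], "dr": [0, 0, 0]}, {"translation": [2.1, -41, 0], "dr": [0, 0, 0]}, {"translation": [2.2, -45, 0], "dr": [0, 0, 0]}, {"translation": [2.3, -49, 0], "dr": [0, 0, 0]}, {"translation": [2.4, -52, 0], "dr": [0, 0, 0]}, {"translation": [2.4, -53.4, 0], "dr": [0, 0, 0]}, {"translation": [2.4, -53.4, 0], "dr": [0, 0, 0]}, {"translation": [2.4, -53.4, 0], "dr": [0, 0, 0]}]}}

```text
t: 7.2
tcp_pos: [0.5642, -0.1302, 0.2101]
ee_rot: [-3.14, 0.0, 0.134]
contact_force: [-0.2, 0.8, -1.2]
opening: 0.431
finger_force: 35.4
```

Call:
{"op": "send_rows", "data": {"deltas": [{"translation": [0, 0, -3], "dr": [0, 0, 0]}, {"translation": [0, 0, -6], "dr": [0, 0, 0]}, {"translation": [0, 0, -9], "dr": [0, 0, 0]}, {"translation": [0, 0, -11], "dr": [0, 0, 0]}, {"translation": [0, 0, -11], "dr": [0, 0, 0]}, {"translation": [0, 0, -11], "dr": [0, 0, 0]}]}}

```text
t: 7.8
tcp_pos: [0.5646, -0.1302, 0.1006]
ee_rot: [-3.141, -0.0, 0.135]
contact_force: [0.2, -0.3, -1.1]
opening: 0.431
finger_force: 35.4
```

```bash
python3 - <<'E'
from h import *
a=robot.grab_frame("side");b=robot.grab_frame("top")
r=lambda im,x,y,w,h:cv2.resize(im[y:y+h,x:x+w],None,fx=5,fy=5,interpolation=cv2.INTER_CUBIC)
cv2.imwrite("pics/e.png",np.hstack([r(a,235,85,80,115),r(b,260,120,80,115)]))
s=robot.sense();print({k:np.round(s[k],4) for k in("tcp_pos","ee_rot","contact_force","finger_force","opening","t")})
E
```

```text
{'tcp_pos': array([ 0.5654, -0.1314,  0.1017]), 'ee_rot': array([ 3.1413e+00, -2.5000e-03,  1.3420e-01]), 'contact_force': array([ 0.1637,  0.3782, -0.4642]), 'finger_force': np.float64(35.3918), 'opening': np.float64(0.4312), 't': np.float64(7.9)}
```

View pics/e.png

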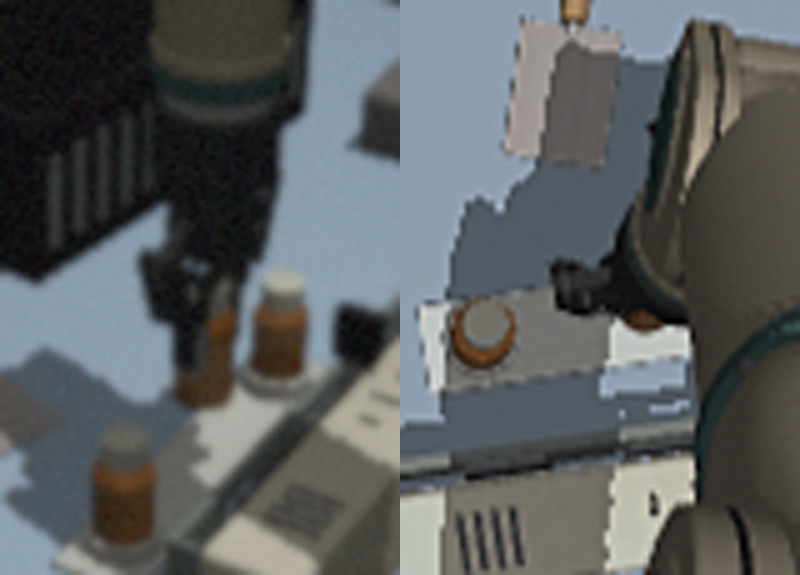

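```bash
python3 - <<'E'
from h import *
for z in(.059,.08,.1):
    for dx in(-.01,0,.01): print(z,dx,((proj("side",(.5643+dx,-.1315,z))-[235,85])*5+2).round(1))
E
```

```text
0.059 -0.01 [219.6 397.2]
0.059 0 [206.6 391.2]
0.059 0.01 [193.7 385.3]
0.08 -0.01 [221.1 368.9]
0.08 0 [207.9 363.1]
0.08 0.01 [194.8 357.2]
0.1 -0.01 [222.5 341.5]
0.1 0 [209.2 335.7]
0.1 0.01 [196.  329.9]
```

Call:
{"op": "send_rows", "data": {"deltas": [{"translation": [0, 0, -1.5], "dr": [0, 0, 0]}, {"translation": [0, 0, -3], "dr": [0, 0, 0]}, {"translation": [0, 0, -4], "dr": [0, 0, 0]}, {"translation": [0, 0, -4.6], "dr": [0, 0, 0]}, {"translation": [0, 0, -4.9], "dr": [0, 0, 0]}, {"translation": [0, 0, -5.1], "dr": [0, 0, 0]}, {"translation": [0, 0, -5.1], "dr": [0, 0, 0]}, {"translation": [0, 0, -5.1], "dr": [0, 0, 0]}]}}

```text
t: 8.7
tcp_pos: [0.5644, -0.1324, 0.0496]
ee_rot: [3.141, -0.001, 0.133]
contact_force: [-0.5, -0.1, -1.6]
opening: 0.429
finger_force: 35.4
```

Call:
{"op": "send_rows", "data": {"deltas": [{"translation": [0, 0, -0.1], "dr": [0, 0, 0]}, {"translation": [0, 0, -0.2], "dr": [0, 0, 0]}, {"translation": [0, 0, -0.2], "dr": [0, 0, 0]}, {"translation": [0, 0, -0.2], "dr": [0, 0, 0]}]}}

```text
t: 9.1
tcp_pos: [0.5645, -0.1325, 0.0488]
ee_rot: [3.141, -0.001, 0.133]
contact_force: [-1.3, 1.1, 9.2]
opening: 0.427
finger_force: 36.4
```

Call:
{"op": "send_rows", "data": {"deltas": [{"translation": [0, 0, 0.1], "dr": [0, 0, 0]}, {"translation": [0, 0, 0.1], "dr": [0, 0, 0]}, {"translation": [0, 0, 0.1], "dr": [0, 0, 0]}, {"translation": [0, 0, 0.1], "dr": [0, 0, 0]}, {"translation": [0, 0, 0.1], "dr": [0, 0, 0]}, {"translation": [0, 0, 0.1], "dr": [0, 0, 0]}, {"translation": [0, 0, 0.1], "dr": [0, 0, 0]}, {"translation": [0, 0, 0.1], "dr": [0, 0, 0]}], "grip": -0.4}}

```text
t: 9.9
tcp_pos: [0.5641, -0.1323, 0.0483]
ee_rot: [-3.142, 0.0, 0.133]
contact_force: [0.4, -0.5, 0.4]
opening: 0.699
finger_force: 0.0
```

Call:
{"op": "send_rows", "data": {"deltas": [{"translation": [0, 0, 2], "dr": [0, 0, 0]}, {"translation": [0, 0, 5], "dr": [0, 0, 0]}, {"translation": [0, 0, 9], "dr": [0, 0, 0]}, {"translation": [0, 0, 13], "dr": [0, 0, 0]}, {"translation": [0, 0, 15], "dr": [0, 0, 0]}, {"translation": [0, 0, 15], "dr": [0, 0, 0]}]}}

```text
t: 10.5
tcp_pos: [0.5662, -0.1329, 0.2018]
ee_rot: [3.139, -0.007, 0.133]
contact_force: [0.8, 0.0, -0.8]
opening: 0.701
finger_force: 0.0
```

Call:
{"op": "send_rows", "data": {"deltas": [{"translation": [-25, 10, 0], "dr": [0, 0, 0]}, {"translation": [-25, 10, 0], "dr": [0, 0, 0]}, {"translation": [-25, 10, 0], "dr": [0, 0, 0]}]}}

```text
t: 10.8
tcp_pos: [0.4223, -0.076, 0.1972]
ee_rot: [-3.141, 0.002, 0.133]
contact_force: [0.8, 0.3, -0.3]
opening: 0.702
finger_force: 0.0
```

```bash
python3 - <<'E'
from h import *
a=robot.grab_frame("side");b=robot.grab_frame("top")
r=lambda im,x,y,w,h:cv2.resize(im[y:y+h,x:x+w],None,fx=5,fy=5,interpolation=cv2.INTER_CUBIC)
cv2.imwrite("pics/f.png",np.vstack([r(a,230,110,140,60),r(b,250,160,140,60)]))
s=robot.sense();print(s["t"],s["tcp_pos"])
E
```

```text
10.9 [ 0.41412502 -0.07406197  0.19631405]
```

View pics/f.png

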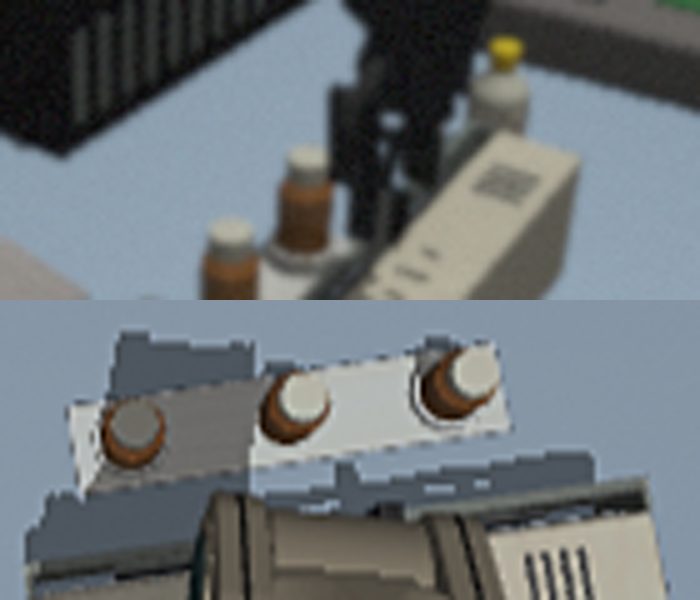

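Call:
{"op": "send_rows", "data": {"deltas": [{"translation": [0, 0, 0], "dr": [0, 0, 0]}, {"translation": [0, 0, 0], "dr": [0, 0, 0]}]}}

```text
t: 11.1
tcp_pos: [0.4262, -0.0769, 0.1982]
ee_rot: [3.141, -0.001, 0.133]
contact_force: [0.1, -0.1, 0.4]
opening: 0.701
finger_force: 0.0
```

Call:
{"op": "send_rows", "data": {"deltas": [{"translation": [6.1, -9.1, 0], "dr": [0, 0, 0]}, {"translation": [6.1, -9.1, 0], "dr": [0, 0, 0]}, {"translation": [6.1, -9.1, 0], "dr": [0, 0, 0]}, {"translation": [6.1, -9.1, 0], "dr": [0, 0, 0]}, {"translation": [6.1, -9.1, -2], "dr": [0, 0, 0]}, {"translation": [6.1, -9.1, -4.5], "dr": [0, 0, 0]}, {"translation": [6.1, -9.1, -4.5], "dr": [0, 0, 0]}, {"translation": [6.1, -9.1, -4.5], "dr": [0, 0, 0]}]}}

```text
t: 11.9
tcp_pos: [0.4855, -0.1665, 0.1532]
ee_rot: [-3.14, 0.001, 0.134]
contact_force: [0.3, 0.1, 0.5]
opening: 0.698
finger_force: 0.0
```

```bash
python3 - <<'E'
from h import *
a=robot.grab_frame("side");b=robot.grab_frame("top")
r=lambda im,x,y,w,h:cv2.resize(im[y:y+h,x:x+w],None,fx=5,fy=5,interpolation=cv2.INTER_CUBIC)
cv2.imwrite("pics/g.png",np.hstack([r(a,270,95,80,110),r(b,290,150,70,110)]))
s=robot.sense();print(s["t"],s["tcp_pos"])
for p in((.4862,-.1675,.132),(.4862,-.1675,.098),(.4862,-.1675,s["tcp_pos"][2]-.01)):print(proj("side",p),(proj("side",p)-[270,95])*5+2)
E
```

```text
12.0 [ 0.48643288 -0.16723918  0.15420545]
[305.47109239 146.76724122] [179.35546194 260.83620609]
[304.5317227  156.35597121] [174.6586135  308.77985603]
[305.81634091 143.24307508] [181.08170454 243.21537542]
```

View pics/g.png

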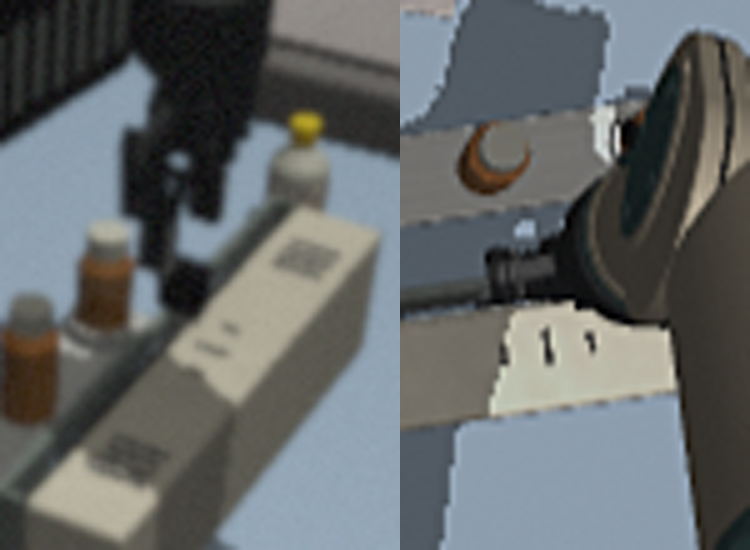

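Call:
{"op": "send_rows", "data": {"deltas": [{"translation": [-0.3, 0, -1.5], "dr": [0, 0, 0]}, {"translation": [-0.3, 0, -3], "dr": [0, 0, 0]}, {"translation": [-0.3, 0, -3.6], "dr": [0, 0, 0]}, {"translation": [-0.3, 0, -3.6], "dr": [0, 0, 0]}, {"translation": [-0.3, 0, -3.6], "dr": [0, 0, 0]}]}}

```text
t: 12.5
tcp_pos: [0.4835, -0.1677, 0.1181]
ee_rot: [3.141, -0.001, 0.133]
contact_force: [-0.6, 0.3, 0.2]
opening: 0.694
finger_force: 0.0
```

Call:
{"op": "send_rows", "data": {"deltas": [{"translation": [0, 0, 0], "dr": [0, 0, 0]}, {"translation": [0, 0, 0], "dr": [0, 0, 0]}, {"translation": [0, 0, 0], "dr": [0, 0, 0]}, {"translation": [0, 0, 0], "dr": [0, 0, 0]}, {"translation": [0, 0, 0], "dr": [0, 0, 0]}, {"translation": [0, 0, 0], "dr": [0, 0, 0]}, {"translation": [0, 0, 0], "dr": [0, 0, 0]}, {"translation": [0, 0, 0], "dr": [0, 0, 0]}, {"translation": [0, 0, 0], "dr": [0, 0, 0]}, {"translation": [0, 0, 0], "dr": [0, 0, 0]}], "grip": 1, "newtons": 60}}

```text
t: 13.5
tcp_pos: [0.4834, -0.1692, 0.118]
ee_rot: [3.14, -0.002, 0.131]
contact_force: [-1.4, -5.1, 4.8]
opening: 0.155
finger_force: 58.8
```

Call:
{"op": "send_rows", "data": {"deltas": [{"translation": [0.05, -0.4, 0], "dr": [0, 0, 0]}, {"translation": [0.05, -0.4, 0], "dr": [0, 0, 0]}, {"translation": [0.05, -0.4, 0], "dr": [0, 0, 0]}, {"translation": [0.05, -0.4, 0], "dr": [0, 0, 0]}]}}

```text
t: 13.9
tcp_pos: [0.4838, -0.1717, 0.118]
ee_rot: [3.141, -0.001, 0.132]
contact_force: [-1.4, 0.2, 7.6]
opening: 0.155
finger_force: 59.5
```

Call:
{"op": "send_rows", "data": {"deltas": [{"translation": [0.05, -0.4, 0], "dr": [0, 0, 0]}, {"translation": [0.05, -0.4, 0], "dr": [0, 0, 0]}, {"translation": [0.05, -0.4, 0], "dr": [0, 0, 0]}, {"translation": [0.05, -0.4, 0], "dr": [0, 0, 0]}]}}

```text
t: 14.3
tcp_pos: [0.4837, -0.1719, 0.1179]
ee_rot: [-3.137, 0.0, 0.134]
contact_force: [-1.3, 7.7, 10.9]
opening: 0.146
finger_force: 60.2
```

Call:
{"op": "send_rows", "data": {"deltas": [{"translation": [-0.05, 0.4, 0], "dr": [0, 0, 0]}, {"translation": [-0.1, 0.8, 0], "dr": [0, 0, 0]}, {"translation": [-0.15, 1.1, 0], "dr": [0, 0, 0]}, {"translation": [-0.2, 1.4, 0], "dr": [0, 0, 0]}, {"translation": [-0.22, 1.7, 0], "dr": [0, 0, 0]}, {"translation": [-0.26, 2.0, 0], "dr": [0, 0, 0]}, {"translation": [-0.3, 2.3, 0], "dr": [0, 0, 0]}, {"translation": [-0.34, 2.6, 0], "dr": [0, 0, 0]}, {"translation": [-0.37, 2.8, 0], "dr": [0, 0, 0]}, {"translation": [-0.4, 3.0, 0], "dr": [0, 0, 0]}, {"translation": [-0.42, 3.1, 0], "dr": [0, 0, 0]}, {"translation": [-0.42, 3.1, 0], "dr": [0, 0, 0]}, {"translation": [-0.42, 3.1, 0], "dr": [0, 0, 0]}, {"translation": [-0.42, 3.1, 0], "dr": [0, 0, 0]}]}}

```text
t: 15.7
tcp_pos: [0.4809, -0.1486, 0.1181]
ee_rot: [3.137, -0.003, 0.129]
contact_force: [-0.1, -11.6, 2.4]
opening: 0.151
finger_force: 59.1
```

Call:
{"op": "send_rows", "data": {"deltas": [{"translation": [-0.01, 0.1, 0], "dr": [0, 0, 0]}, {"translation": [-0.01, 0.1, 0], "dr": [0, 0, 0]}, {"translation": [-0.01, 0.1, 0], "dr": [0, 0, 0]}, {"translation": [-0.01, 0.1, 0], "dr": [0, 0, 0]}, {"translation": [-0.01, 0.1, 0], "dr": [0, 0, 0]}, {"translation": [-0.01, 0.1, 0], "dr": [0, 0, 0]}]}}

```text
t: 16.3
tcp_pos: [0.4809, -0.1477, 0.1181]
ee_rot: [3.136, -0.003, 0.129]
contact_force: [1.7, -10.9, 3.0]
opening: 0.15
finger_force: 59.0
```

```bash
python3 - <<'E'
from h import *
a=robot.grab_frame("side");b=robot.grab_frame("top")
r=lambda im,x,y,w,h:cv2.resize(im[y:y+h,x:x+w],None,fx=5,fy=5,interpolation=cv2.INTER_CUBIC)
cv2.imwrite("pics/i.png",np.hstack([r(a,250,95,80,110),r(b,285,150,70,110)]))
s=robot.sense();print(s["t"],s["tcp_pos"],s["contact_force"])
# roof marks in the first top picture (crop g): end, centre, end
for x,y in((503,345),(547,345),(591,343)): print(plane("top",(290+(x-400)/5-.4,150+y/5-.4),.095))
E
```

```text
16.4 [ 0.48079111 -0.1477114   0.11804454] [ 0.49914251 -9.97342973  2.87355029]
[ 0.45035881 -0.12386966  0.095     ]
[ 0.44993596 -0.14875924  0.095     ]
[ 0.45064488 -0.17366971  0.095     ]
```

View pics/i.png

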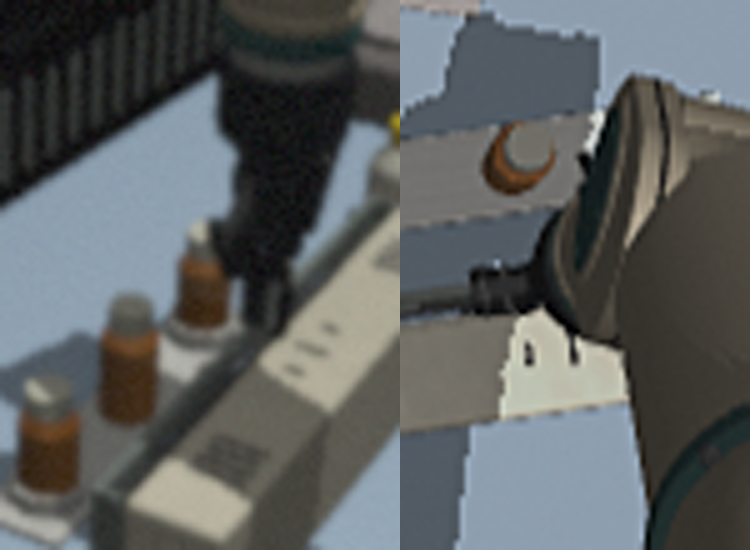

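Call:
{"op": "send_rows", "data": {"deltas": [{"translation": [-0.02, 0.15, 0], "dr": [0, 0, 0]}, {"translation": [-0.02, 0.15, 0], "dr": [0, 0, 0]}, {"translation": [-0.02, 0.15, 0], "dr": [0, 0, 0]}, {"translation": [-0.02, 0.15, 0], "dr": [0, 0, 0]}, {"translation": [-0.02, 0.15, 0], "dr": [0, 0, 0]}, {"translation": [-0.02, 0.15, 0], "dr": [0, 0, 0]}, {"translation": [-0.02, 0.15, 0], "dr": [0, 0, 0]}, {"translation": [-0.02, 0.15, 0], "dr": [0, 0, 0]}, {"translation": [-0.02, 0.15, 0], "dr": [0, 0, 0]}, {"translation": [-0.02, 0.15, 0], "dr": [0, 0, 0]}]}}

```text
t: 17.4
tcp_pos: [0.4806, -0.1464, 0.118]
ee_rot: [3.136, -0.003, 0.129]
contact_force: [1.3, -11.2, 2.8]
opening: 0.155
finger_force: 59.0
```

```bash
python3 -c "
from workcell import robot
print(robot.sign_off())"
```

```text
the job is handed in; nothing more can be done
None
```

The sample vial stands released on the strip, within a few mm of midway between the references, and the job was handed in at about 17.4 s with the gripper holding the shutter near half travel (an estimated 23–26 mm, spring force about 11 N); no verdict came back.

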